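Change the sprung honing wheel

TASK

Change the wheel in the blue blade-honing stand. Pinch the two black flanges of the worn grey wheel together so that its pins draw out of the stand's recesses, lift it out, and lay it in the empty wooden cradle; then fit the new green wheel in the stand the same way, letting it spring out so that both pins sit fully home in the recesses. Leave the red cup, the yellow tape measure and the wax tin where they are.

Things in the scene. Friction and masses are not known exactly. Their poses are not given: they have to be found in the camera images.
- worn_wheel: Worn grey honing wheel, 68 mm in diameter, at the start in the stand. Rigid unit, axle along its own y, origin on the axle at the wheel's centre. Wheel 24 mm wide; on each side a sliding black flange disc, 60 mm diameter, 8 mm thick, with a steel pin. Pinch the flanges' outer faces above the pins, 6 to 30 mm above the axle. About 0.29 kg. In a cradle its centre is 46 mm above the table.
- new_wheel: New green honing wheel, 76 mm in diameter, at the start in one of the cradles. Rigid unit, axle along its own y, origin on the axle at the wheel's centre. Wheel 24 mm wide; on each side a sliding black flange disc, 60 mm diameter, 8 mm thick, with a steel pin. Pinch the flanges' outer faces above the pins, 6 to 30 mm above the axle. About 0.29 kg. In a cradle its centre is 52 mm above the table.
- worn_wheel_left (a joint): travel of the worn wheel's left flange (wheel's own +y) with its pin: 0 = sprung fully out, 0.010 m = pressed to its firm stop at the wheel. Own spring: 3 N at 0, 8 N at the stop; 12 N of finger force takes both flanges to their stops. Free, the flanges are 62 mm over their outer faces and the unit 162 mm over the pins; squeezed, 42 and 142 mm
- worn_wheel_right (a joint): travel of the worn wheel's right flange (wheel's own -y) with its pin: 0 = sprung fully out, 0.010 m = pressed to its firm stop at the wheel. Own spring: 3 N at 0, 8 N at the stop; 12 N of finger force takes both flanges to their stops. Free, the flanges are 62 mm over their outer faces and the unit 162 mm over the pins; squeezed, 42 and 142 mm
- new_wheel_left (a joint): travel of the new wheel's left flange (wheel's own +y) with its pin: 0 = sprung fully out, 0.010 m = pressed to its firm stop at the wheel. Own spring: 3 N at 0, 8 N at the stop; 12 N of finger force takes both flanges to their stops. Free, the flanges are 62 mm over their outer faces and the unit 162 mm over the pins; squeezed, 42 and 142 mm
- new_wheel_right (a joint): travel of the new wheel's right flange (wheel's own -y) with its pin: 0 = sprung fully out, 0.010 m = pressed to its firm stop at the wheel. Own spring: 3 N at 0, 8 N at the stop; 12 N of finger force takes both flanges to their stops. Free, the flanges are 62 mm over their outer faces and the unit 162 mm over the pins; squeezed, 42 and 142 mm
- worn_wheel_left_tip (a point): tip of the steel pin on the left end (wheel's own +y) of the worn wheel: 81 mm from the wheel's centre with the flange out, 71 mm with it pressed in. Pin 12 mm thick, 50 mm long from the flange's face, tapering to 6 mm over its last 3 mm
- worn_wheel_right_tip (a point): tip of the steel pin on the right end (wheel's own -y) of the worn wheel: 81 mm from the wheel's centre with the flange out, 71 mm with it pressed in. Pin 12 mm thick, 50 mm long from the flange's face, tapering to 6 mm over its last 3 mm
- new_wheel_left_tip (a point): tip of the steel pin on the left end (wheel's own +y) of the new wheel: 81 mm from the wheel's centre with the flange out, 71 mm with it pressed in. Pin 12 mm thick, 50 mm long from the flange's face, tapering to 6 mm over its last 3 mm
- new_wheel_right_tip (a point): tip of the steel pin on the right end (wheel's own -y) of the new wheel: 81 mm from the wheel's centre with the flange out, 71 mm with it pressed in. Pin 12 mm thick, 50 mm long from the flange's face, tapering to 6 mm over its last 3 mm
- stand: Blue steel stand, fixed: base 110 x 190 x 8 mm (origin: centre of its underside; y along the axle, z up), two cheeks 44 mm wide in x, 11.5 mm thick, tops 71 mm above the table, inner faces 148 mm apart, so that a wheel enters from above only when squeezed. A blade rest 25 mm high runs along the base's -x side. Once fitted, the axle is 54 mm above the table, flanges 59 mm over their outer faces
- recess_left (a point): centre of the floor (back) of the recess in the stand's +y cheek, 79.5 mm from the stand's middle, 56 mm above the table. The recess is a square blind hole, 16 x 16 mm, 5.5 mm deep, framed in brass on the inner face; a fitted pin stands on its lower side
- recess_right (a point): centre of the floor (back) of the recess in the stand's -y cheek, 79.5 mm from the stand's middle, 56 mm above the table. The recess is a square blind hole, 16 x 16 mm, 5.5 mm deep, framed in brass on the inner face; a fitted pin stands on its lower side
- cradle_free: The empty wooden cradle, fixed: board 100 x 100 x 8 mm (origin: centre of its underside, z up) with two round-topped rails along its y, 90 mm long, at x = +26 and -26 mm, tops 22 mm above the table. A wheel rests on its rim between the rails, axle along the cradle's y
- cradle_new: The same kind of cradle, holding the new wheel at the start.
- cup: bystander: red plastic cup, 70 mm across, 81 mm high, origin under its centre
- tape_measure: bystander: yellow tape measure, 32 x 92 x 58 mm, origin on its underside
- wax_tin: bystander: round wax tin with a yellow lid, 71 mm across, 30 mm high, origin under its centre
Mind the look-alikes: they are no part of the job. What is shaped like the cradle_free but orange or pink is not meant.

How it is judged (in metres and radians):
On the way, in this order (a step that is already met when the one before it is completed fails the run):
1. the worn wheel lies released in the cradle that was empty (horizontal distance between worn_wheel and cradle_free below 0.02 m and height (world z) of worn_wheel between 0.043 and 0.05 m and linear speed of worn_wheel below 0.02 m/s and contact force between the fingers and worn_wheel below 0.05 N), for 0.2 s.
2. the new wheel is sprung into both recesses of the stand and released (((distance between new_wheel_left_tip and recess_left below 0.0045 m and distance between new_wheel_right_tip and recess_right below 0.0045 m) or (distance between new_wheel_left_tip and recess_right below 0.0045 m and distance between new_wheel_right_tip and recess_left below 0.0045 m)) and linear speed of new_wheel below 0.02 m/s and contact force between the fingers and new_wheel below 0.05 N), for 0.2 s.
At the end, for the whole second after the job is handed in: Worn wheel at rest in the cradle that was empty, its centre within 20 mm of the cradle's (from above) and 43 to 50 mm above the table; new wheel at rest in the stand, each pin tip within 4.5 mm of the centre of a recess's floor, one per recess; fingers touch neither (all of step 1 and all of step 2).
It fails at once if the red cup is moved by more than 30 mm (distance of cup from where it was at the start of the episode above 0.03 m).
It fails at once if the tape measure is moved by more than 30 mm (distance of tape_measure from where it was at the start of the episode above 0.03 m).
It fails at once if the wax tin is moved by more than 30 mm (distance of wax_tin from where it was at the start of the episode above 0.03 m).
It also fails if it takes over 72 s, if anything falls off the work surface, if the arm or the gripper's body presses on something with over 40 N, if the wrist force passes 120 N, or if a joint passes its speed limit or range.

ROBOT

A 7-joint arm with a two-finger parallel gripper is mounted at the origin on a cart in front of the work surface, level with it; the furniture and walls round the work are solid. World frame = base frame: x ahead of the robot, y to its left, z up, the work surface at z = 0. Lengths are in mm, angles in rad, forces in N, time in s.
With the tool pointing down it reaches from about 400 to 900 mm from the base axis. Payload 5.5 kg.
Tool frame: the origin (TCP) lies midway between the tips of the shut fingers; the grasp point (between the pads) lies 19 mm behind it; z points along the fingers, y is the line along which they close (so a half turn about z gives the same grasp; the last joint's range is limited). The gripper opens to 92 mm and grips with 3 to 60 N. Pads are 19 mm wide; open, the fingers measure 130 mm over their backs; the gripper's body (75 mm by 190 mm) begins 47 mm behind the grasp point.
Start: joints at [1.496, 0.501, -0.427, 1.55, 0.221, 1.138, -0.21], TCP at [215.451, -613.254, 226.729] pointing down, gripper open.
Joint ranges: [-2.88, 2.88], [-0.31, 2.03], [-1.54, 1.56], [0.2, 2.42], [-1.41, 4.55], [0.19, 2.02], [-2.57, 2.57]. Speed limits (rad/s): [2.57, 2.57, 3.14, 3.14, 3.14, 3.14, 3.14].

INTERFACE

Orientations are given as a 3x3 rotation matrix whose columns are the frame's x, y, z axes.
In Python, from workcell import state, camera, camera_params, finish_job gives the robot as it stands.
- The arm moves only by the tool apply_moves, never from a script. Its arguments are lists of equal length, an entry for each row: "dp": the shift along the world's x, y, z in mm, a list of three; "turn": the turn, a rotation vector about the world's x, y, z in rad, a list of three; "jaw": the finger opening in mm, from 0 to 91.8. In form: {"dp": [[x, y, z], ...], "turn": [[wx, wy, wz], ...], "jaw": [jaw, ...]}. A call has 1 to 12 rows; each row shifts and turns the commanded pose from where the row before left it; what a row does not reach is not made up. A row lasts 1/12 s, in which the tool goes at most 41.7 mm and 7.16 degrees, less where a joint would pass 70% of its speed; a pose out of reach is approached as far as the arm can. A call with a gripper value outside its range is refused whole. The fingers move at their own pace and stop on an object; "force" is the grip in N (left out, the last holds). Time passes only in rows, so rows that do not move let the fingers close. It gives the time, the measured TCP pose, the force, the opening and the grip force at its end, in the units of the state.
- state(): the state, without advancing time (a new reading comes with each control period).
- camera(name): name is "side" or "top"; returns the picture (420x560x3 uint8, red, green, blue); there is no depth.
- camera_params(name): a dict with "mtx" (3x3 intrinsics, pixels), "R" (3x3) and "t" (3): a world point X has camera coordinates R X + t. Camera axes: x right, y down, z forward; pixel columns grow to the right and rows downward; lengths in mm; the calibration is good to about 2 mm. A picture is of the moment at which its call begins. camera_params takes no time and is no camera call.
- finish_job(): hands the job in; it is judged then, once.
The state is a dict: "clock": time; "q": joint angles; "qvel": joint speeds; "effort": joint torques, N m; "eef_pos": TCP position; "tcp_rot": TCP orientation; "wrist_force": force on the tool from outside, world axes, zero at the start; "moment": the same for the moment, N m; "grip_width": finger opening in mm; "grasp_force": force on a finger pad.
Only numpy, scipy, OpenCV 4.12 (cv2) and the standard library are available. Lean on these libraries where they do the work, as an engineer would, in place of code of your own. Each camera call takes 0.05 s, during which the arm holds its last target. There are 200 camera calls.

## Working session

There is one attempt and no reset: what is moved stays moved. The work goes in short steps, Python scripts to look and compute and a tool call to move; the robot and the scene stay as the last step left them, time stands still between calls to the robot, and variables do not carry over. Pictures are saved under pics/ and viewed, at most 10 in all, crops included, and the job is handed in when it is done.

Besides the shell and the picture viewer there is one more tool, called after "Request:" as name(argument=value, ...) on one line, values as JSON. apply_moves: Moves the arm, as the interface text tells. Its arguments: {"type":"object","properties":{"dp":{"type":"array"},"turn":{"type":"array"},"jaw":{"type":"array"},"force":{"type":"number"}},"required":["dp","turn","jaw"]}

```bash
mkdir -p pics
python3 - <<'E'
from workcell import *
import cv2,json
for n in("top","side"):
    cv2.imwrite(f"pics/{n}0.png",camera(n)[:,:,::-1]); p=camera_params(n); print(n,p)
s=state(); print(s["clock"],s["eef_pos"],s["tcp_rot"],s["grip_width"],s["wrist_force"])
E
```

```text
top {'mtx': array([[398.20785374,   0.        , 278.6213635 ],
       [  0.        , 398.20785374, 209.06151384],
       [  0.        ,   0.        ,   1.        ]]), 'R': array([[-0.02729105, -0.99954247, -0.0130401 ],
       [-0.99869237,  0.02782733, -0.04288583],
       [ 0.04322908,  0.01185265, -0.99899488]]), 't': array([  56.96151526,  524.44427032, 1380.19320122])}
side {'mtx': array([[448.72317041,   0.        , 278.20652886],
       [  0.        , 448.72317041, 208.97365013],
       [  0.        ,   0.        ,   1.        ]]), 'R': array([[ 0.99975375,  0.0221074 , -0.00192187],
       [ 0.01008745, -0.52990028, -0.84799997],
       [-0.01976548,  0.84777176, -0.5299928 ]]), 't': array([-523.15675194,   62.16366811, 1180.37448027])}
0.1 [ 215.15808793 -612.69692853  225.78601214] [[ 9.43479036e-01  3.31431774e-01 -5.36480067e-04]
 [ 3.31432206e-01 -9.43477590e-01  1.65202524e-03]
 [ 4.13767355e-05 -1.73645795e-03 -9.99998491e-01]] 91.84014656295874 [0.90182346 0.18162049 1.25777631]
```

View pics/top0.png

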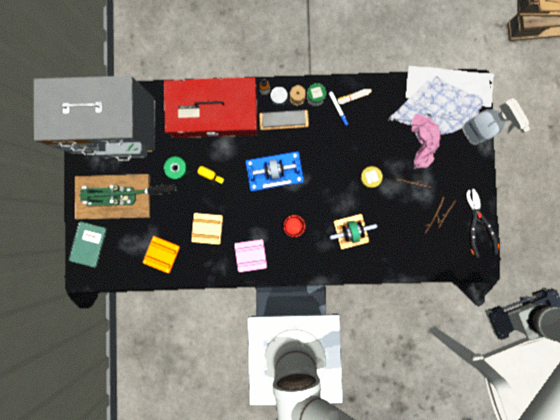

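View pics/side0.png

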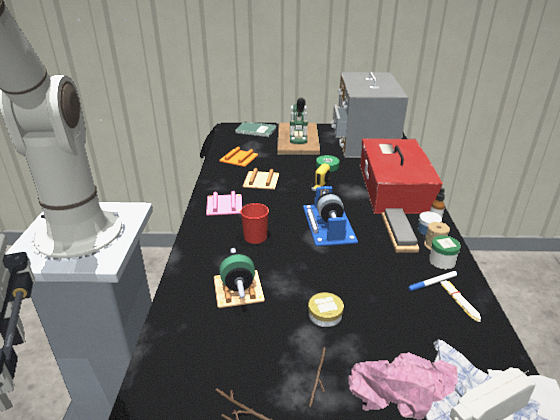

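Top view: worn wheel in the blue stand at (274,170) and new green wheel in its cradle at (352,231). There are three empty cradles: (207,229) natural wood, (161,254) orange and (250,256) pink. The wooden one at (207,229) fits the description. The bystanders are the cup (294,226), the tape measure (210,174) and the wax tin (372,177). I'll confirm this in enlarged crops.

Run:
```python
import cv2,numpy as np
t=cv2.imread("pics/top0.png")
def c(x,y,w,h,s): return cv2.resize(t[y:y+h,x:x+w],None,fx=s,fy=s,interpolation=cv2.INTER_CUBIC)
# panels: stand, cradle_free, cradle_new  (scale 6)
a=c(235,140,80,60,5);b=c(180,202,80,60,5);d=c(315,202,80,60,5)
e=c(180,202,80,60,5)
cv2.imwrite("pics/crop0.png",np.vstack([np.hstack([a,b]),np.hstack([d,c(140,225,80,60,5)])]))
```

```text
(no output)
```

View pics/crop0.png

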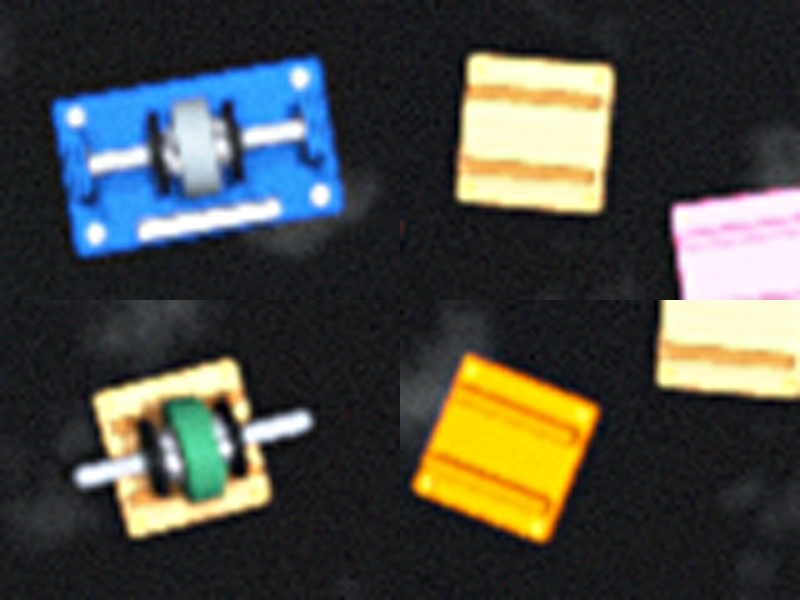

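The crops confirm it: the plain-wood cradle at (207,229) is empty and is `cradle_free`, the others being clearly orange and pink. The stand's base corners and the pins are clear. Next I turn these pixels into poses and overlay the models on both views.

```bash
cat > h.py <<'E'
from workcell import *
import cv2,numpy as np
def ray(n,px,z):
    p=camera_params(n);C=-p["R"].T@p["t"];d=p["R"].T@np.linalg.inv(p["mtx"])@[px[0],px[1],1]
    return C+d*(z-C[2])/d[2]
def proj(n,X):
    p=camera_params(n);c=np.atleast_2d(X)@p["R"].T+p["t"];u=c@p["mtx"].T;return u[:,:2]/u[:,2:]
def full(x0,y0,s,P): return [(x0+(u+.5)/s-.5,y0+(v+.5)/s-.5) for u,v in P]
E
python3 - <<'E'
from h import *
def corners(P,z,x0,y0):
    W=np.array([ray("top",p,z) for p in full(x0,y0,5,P)])[:,:2]
    c=W.mean(0); e=((W[0]+W[3])-(W[1]+W[2]))/2; f=((W[0]+W[1])-(W[2]+W[3]))/2
    print("c",c.round(1),"ylen",np.linalg.norm(e).round(1),"yaw_y",np.arctan2(-e[0],e[1]).round(4),"xlen",np.linalg.norm(f).round(1),"yaw_x",np.arctan2(f[1],f[0]).round(4))
    return c,(np.arctan2(-e[0],e[1])+np.arctan2(f[1],f[0]))/2
S=corners([(52,102),(320,55),(345,212),(78,258)],8,235,140)
F=corners([(69,53),(215,65),(205,215),(57,203)],8,180,202)
N=corners([(92,93),(233,58),(272,198),(132,240)],8,315,202)
W=np.array([ray("top",p,52) for p in full(315,202,5,[(76,178),(313,120)])])
print("newwheel",W.mean(0),np.linalg.norm(W[0]-W[1]),np.arctan2(-(W[0]-W[1])[0],(W[0]-W[1])[1]))
W=np.array([ray("top",p,54) for p in full(235,140,5,[(88,163),(306,129)])])
print("worn vis pin",W.mean(0),np.arctan2(-(W[0]-W[1])[0],(W[0]-W[1])[1]))
out=[]
for n,s,win in(("top",3,(140,140,260,140)),("side",3,(200,150,180,170))):
    im=cv2.imread(f"pics/{n}0.png");x,y,w,h=win;I=cv2.resize(im[y:y+h,x:x+w],None,fx=s,fy=s,interpolation=cv2.INTER_CUBIC)
    def poly(c,a,hx,hy,z,col):
        R=np.array([[np.cos(a),-np.sin(a)],[np.sin(a),np.cos(a)]])
        X=[[*(c+R@np.array(q)),z] for q in((hx,hy),(hx,-hy),(-hx,-hy),(-hx,hy))]
        P=(proj(n,np.array(X))-[x,y]+.5)*s-.5; cv2.polylines(I,[P.round().astype(int)],True,col,1)
    poly(*S,55,95,8,(0,255,255));poly(*F,50,50,8,(0,255,0));poly(*N,50,50,8,(0,0,255))
    poly(*S,1,81,54,(0,0,255));poly(*N,1,81,52,(255,0,255))
    cv2.imwrite(f"pics/{n}_ov.png",I)
E
```

```text
c [660.7  53.9] ylen 191.1 yaw_y 0.1439 xlen 112.2 yaw_x 0.1339
c [465.2 295.7] ylen 103.7 yaw_y -0.1083 xlen 105.3 yaw_x -0.0931
c [ 442.3 -207.9] ylen 101.6 yaw_y 0.2399 xlen 103.5 yaw_x 0.2339
newwheel [ 441.53677675 -208.73596976   52.        ] 164.73880712269843 0.2126211709242017
worn vis pin [661.54043031  53.98481521  54.        ] 0.12635853580887538
```

View pics/side_ov.png

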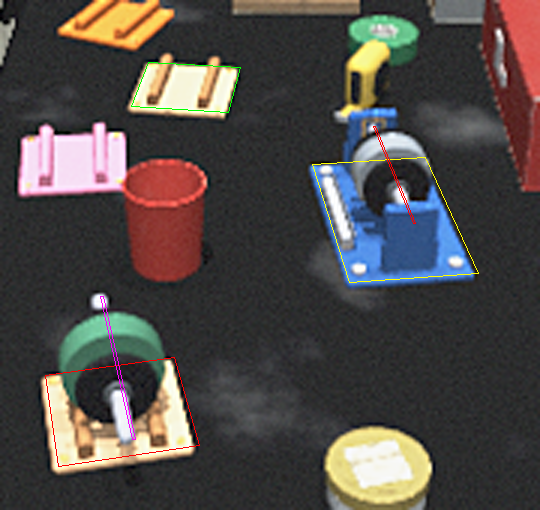

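Side overlay (3x crop): the stand, free-cradle and new-wheel models line up to within about 2 to 4 mm. The new wheel's near pin is at (126,440) against a predicted (134,438), so its yaw is about 0.215 and x about 439. That is good enough to approach. For the final fit I'll compare images with the worn wheel's seated position, which cancels the calibration error. Now moving over the stand.

Request:
apply_moves(dp=[[18,28,0],[18,28,0],[18,28,0],[18,28,0],[18,28,0],[18,28,0],[18,28,0],[18,28,0],[18,28,0],[18,28,0],[18,28,0],[18,28,0]], turn=[[0,0,-0.01],[0,0,-0.01],[0,0,-0.01],[0,0,-0.01],[0,0,-0.01],[0,0,-0.01],[0,0,-0.01],[0,0,-0.01],[0,0,-0.01],[0,0,-0.01],[0,0,-0.01],[0,0,-0.01]], jaw=[91.8,91.8,91.8,91.8,91.8,91.8,91.8,91.8,91.8,91.8,91.8,91.8], force=30)

```text
clock: 1.1
eef_pos: [431.7, -275.7, 226.5]
tcp_rot: [[0.977, 0.215, -0.0], [0.215, -0.977, 0.0], [-0.0, -0.0, -1.0]]
wrist_force: [0.5, -0.3, 0.5]
grip_width: 91.6
grasp_force: 0.0
```

Request:
apply_moves(dp=[[19,28,0],[19,28,0],[19,28,0],[19,28,0],[19,28,0],[19,28,0],[19,28,0],[19,28,0],[19,28,0],[19,28,0],[19,28,0],[19,22,0]], turn=[[0,0,-0.01],[0,0,-0.01],[0,0,-0.01],[0,0,-0.01],[0,0,-0.01],[0,0,-0.01],[0,0,-0.01],[0,0,-0.01],[0,0,0],[0,0,0],[0,0,0],[0,0,0]], jaw=[91.8,91.8,91.8,91.8,91.8,91.8,91.8,91.8,91.8,91.8,91.8,91.8])

```text
clock: 2.1
eef_pos: [659.6, 55.7, 226.2]
tcp_rot: [[0.99, 0.139, -0.001], [0.139, -0.99, 0.001], [-0.001, -0.001, -1.0]]
wrist_force: [0.7, -0.6, 0.7]
grip_width: 92.0
grasp_force: 0.0
```

Request:
apply_moves(dp=[[0,-1,-30],[0,-1,-30],[0,0,-30],[0,0,-20],[0,0,0]], turn=[[0,0,0],[0,0,0],[0,0,0],[0,0,0],[0,0,0]], jaw=[91.8,91.8,91.8,91.8,91.8])

```text
clock: 2.52
eef_pos: [655.2, 49.8, 110.7]
tcp_rot: [[0.99, 0.138, -0.01], [0.138, -0.99, -0.001], [-0.01, -0.0, -1.0]]
wrist_force: [-1.0, -0.9, -1.6]
grip_width: 91.9
grasp_force: 0.0
```

Run:
```python
from h import *
im=camera("side")[:,:,::-1];cv2.imwrite("pics/s1.png",im);s=state();print(s["eef_pos"])
print("tcp px",proj("side",s["eef_pos"]))
c=np.array([660.5,54]);a=.135
for nm,q,z in[("TL",(-55,95),8),("BL",(-55,-95),8),("BR",(55,-95),8),("cheekR nearL",(-22,-85.5),71),("cheekR nearR",(22,-85.5),71)]:
    R=np.array([[np.cos(a),-np.sin(a)],[np.sin(a),np.cos(a)]]);p=proj("side",[*(c+R@q),z])[0];print(nm,((p-[285,140]+.5)*8-.5).round(0))
cv2.imwrite("pics/s1c.png",cv2.resize(im[175:250,290:370],None,fx=8,fy=8,interpolation=cv2.INTER_CUBIC) if 0 else cv2.resize(im[175:250,285:380],None,fx=8,fy=8,interpolation=cv2.INTER_CUBIC))
```

```text
[657.00153225  50.29079701 113.65336995]
tcp px [[330.72710221 187.80717873]]
TL [153. 518.]
BL [251. 833.]
BR [594. 809.]
cheekR nearL [360. 641.]
cheekR nearR [500. 632.]
```

View pics/s1c.png

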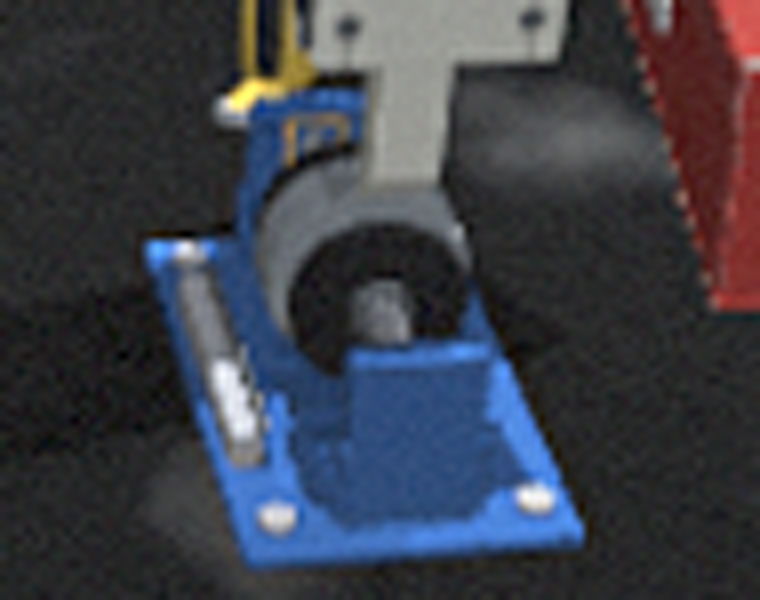

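Run:
```python
from h import *
s=state();p=s["eef_pos"];y=s["tcp_rot"][:,1];print(p,s["wrist_force"])
f=lambda P:((P-[285,175]+.5)*8-.5).round(0)
print("finger back tip",f(proj("side",p+65*y)),"obs 406,185")
for c in((660.5,54),(657.5,51)):
  a=.135;R=np.array([[np.cos(a),-np.sin(a)],[np.sin(a),np.cos(a)]])
  print("flange c",f(proj("side",[*(c+R@[0,-29.5]),54]))," TL BL BR",[f(proj("side",[*(c+R@q),8]))[0] for q in((-55,95),(-55,-95),(55,-95))])
print("obs flange c 379,~305; 148,243; 250,563; 583,540")
```

```text
[657.00153225  50.29079701 113.65336995] [0.73494649 0.5499277  0.15196234]
finger back tip [[415. 210.]] obs 406,185
flange c [[387. 306.]]  TL BL BR [array([153., 238.]), array([251., 553.]), array([594., 529.])]
flange c [[379. 311.]]  TL BL BR [array([145., 243.]), array([242., 558.]), array([586., 534.])]
obs flange c 379,~305; 148,243; 250,563; 583,540
```

Request:
apply_moves(dp=[[2,2,0],[1,1.5,0],[0,0,-15],[0,0,-15],[0,0,-10],[0,0,-5],[0,0,0],[0,0,0]], turn=[[0,0,0],[0,0,0],[0,0,0],[0,0,0],[0,0,0],[0,0,0],[0,0,0],[0,0,0]], jaw=[91.8,91.8,91.8,91.8,91.8,91.8,91.8,91.8])

```text
clock: 3.23
eef_pos: [662.1, 54.2, 71.1]
tcp_rot: [[0.991, 0.137, -0.001], [0.137, -0.991, 0.0], [-0.001, -0.0, -1.0]]
wrist_force: [-0.3, 0.5, 0.4]
grip_width: 92.1
grasp_force: 0.0
```

```bash
python3 -c "
from h import *
s=state();print(s['eef_pos'],s['tcp_rot'].round(3).tolist(),s['wrist_force'])"
```

```text
[662.06880458  54.22863909  71.1005218 ] [[0.991, 0.137, -0.001], [0.137, -0.991, 0.0], [-0.001, -0.0, -1.0]] [-0.29364805  0.54411157  0.41725524]
```

Request:
apply_moves(dp=[[-1.5,0,-4],[0,0,-3],[0,0,0],[0,0,0],[0,0,0],[0,0,0],[0,0,0],[0,0,0],[0,0,0],[0,0,0]], turn=[[0,0,0],[0,0,0],[0,0,0],[0,0,0],[0,0,0],[0,0,0],[0,0,0],[0,0,0],[0,0,0],[0,0,0]], jaw=[91.8,91.8,91.8,70,60,50,40,36,36,36], force=30)

```text
clock: 4.07
eef_pos: [660.7, 53.8, 64.4]
tcp_rot: [[0.991, 0.137, -0.0], [0.137, -0.991, -0.0], [-0.001, 0.0, -1.0]]
wrist_force: [-0.3, 0.6, -2.5]
grip_width: 49.7
grasp_force: 6.0
```

Request:
apply_moves(dp=[[0,0,0],[0,0,0],[0,0,0],[0,0,0]], turn=[[0,0,0],[0,0,0],[0,0,0],[0,0,0]], jaw=[36,36,36,36])

```text
clock: 4.4
eef_pos: [660.8, 54.4, 64.5]
tcp_rot: [[0.99, 0.138, -0.0], [0.138, -0.99, 0.0], [-0.0, -0.0, -1.0]]
wrist_force: [0.3, 0.3, -2.7]
grip_width: 40.7
grasp_force: 30.0
```

Request:
apply_moves(dp=[[0,0,4],[0,0,6],[0,0,10],[0,0,15],[0,0,20],[0,0,20],[0,0,15],[0,0,0]], turn=[[0,0,0],[0,0,0],[0,0,0],[0,0,0],[0,0,0],[0,0,0],[0,0,0],[0,0,0]], jaw=[36,36,36,36,36,36,36,36])

```text
clock: 5.07
eef_pos: [664.0, 55.1, 160.3]
tcp_rot: [[0.99, 0.137, 0.008], [0.137, -0.991, 0.001], [0.008, 0.0, -1.0]]
wrist_force: [1.2, 0.7, -2.1]
grip_width: 41.4
grasp_force: 30.0
```

Request:
apply_moves(dp=[[-16,20,0],[-16,20,0],[-16,20,0],[-16,20,0],[-16,20,0],[-16,20,0],[-16,20,0],[-16,20,0],[-16,20,0],[-16,20,0],[-16,20,0],[-19,21,0]], turn=[[0,0,-0.02],[0,0,-0.02],[0,0,-0.02],[0,0,-0.02],[0,0,-0.02],[0,0,-0.02],[0,0,-0.02],[0,0,-0.02],[0,0,-0.02],[0,0,-0.02],[0,0,-0.02],[0,0,-0.02]], jaw=[36,36,36,36,36,36,36,36,36,36,36,36])

```text
clock: 6.07
eef_pos: [465.4, 295.5, 154.3]
tcp_rot: [[0.995, -0.104, -0.0], [-0.104, -0.995, -0.0], [-0.0, 0.0, -1.0]]
wrist_force: [-0.4, -0.3, -3.3]
grip_width: 41.1
grasp_force: 30.0
```

Request:
apply_moves(dp=[[0,0,-15],[0,0,-25],[0,0,-20],[0,0,-10],[0,0,0],[0,0,0],[0,0,0],[0,0,0]], turn=[[0,0,0],[0,0,0],[0,0,0],[0,0,0],[0,0,0],[0,0,0],[0,0,0],[0,0,0]], jaw=[36,36,36,36,36,36,36,36])

```text
clock: 6.73
eef_pos: [467.0, 295.9, 86.0]
tcp_rot: [[0.995, -0.102, 0.002], [-0.102, -0.995, 0.001], [0.002, -0.002, -1.0]]
wrist_force: [0.0, 0.5, -2.5]
grip_width: 41.6
grasp_force: 30.0
```

Run:
```python
from h import *
im=camera("side")[:,:,::-1];t=camera("top")[:,:,::-1];s=state();print(s["eef_pos"],s["tcp_rot"].round(3).tolist(),s["wrist_force"])
a=cv2.resize(im[130:200,220:300],None,fx=5,fy=5,interpolation=cv2.INTER_CUBIC);b=cv2.resize(t[190:260,167:247],None,fx=5,fy=5,interpolation=cv2.INTER_CUBIC)
cv2.imwrite("pics/place.png",np.hstack([a,b]))
```

```text
[466.78133972 295.5953232   85.79939644] [[0.995, -0.102, 0.002], [-0.102, -0.995, 0.001], [0.002, -0.001, -1.0]] [-1.15096433 -0.2659742  -1.99470619]
```

View pics/place.png

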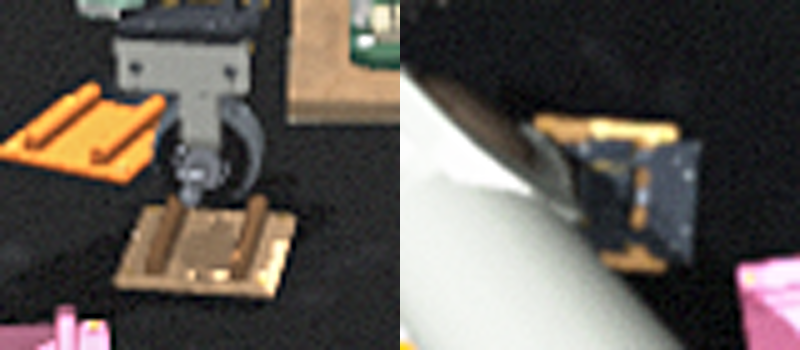

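Left panel (side): the worn wheel hangs centred between the rails, flange at (205,165) and rail midline about u=205. Lowering.

Request:
apply_moves(dp=[[-1,0,-10],[0,0,-10],[0,0,-5],[0,0,-2],[0,0,0],[0,0,0]], turn=[[0,0,0],[0,0,0],[0,0,0],[0,0,0],[0,0,0],[0,0,0]], jaw=[36,36,36,36,36,36])

```text
clock: 7.33
eef_pos: [465.3, 294.9, 57.4]
tcp_rot: [[0.995, -0.102, 0.0], [-0.102, -0.995, -0.001], [0.0, 0.001, -1.0]]
wrist_force: [1.2, 0.4, -2.0]
grip_width: 41.0
grasp_force: 30.0
```

Request:
apply_moves(dp=[[0,0,-1],[0,0,-1],[0,0,0],[0,0,0]], turn=[[0,0,0],[0,0,0],[0,0,0],[0,0,0]], jaw=[36,36,36,36])

```text
clock: 7.67
eef_pos: [465.7, 295.1, 57.0]
tcp_rot: [[0.995, -0.102, 0.001], [-0.102, -0.995, -0.0], [0.001, 0.0, -1.0]]
wrist_force: [-1.0, -2.4, 10.9]
grip_width: 41.2
grasp_force: 30.0
```

Request:
apply_moves(dp=[[0,0,1],[0,0,0],[0,0,0],[0,0,0],[0,0,0],[0,0,0],[0,0,0],[0,0,0],[0,0,0],[0,0,0]], turn=[[0,0,0],[0,0,0],[0,0,0],[0,0,0],[0,0,0],[0,0,0],[0,0,0],[0,0,0],[0,0,0],[0,0,0]], jaw=[36,44,50,56,62,70,80,91,91,91])

```text
clock: 8.5
eef_pos: [464.3, 295.2, 56.3]
tcp_rot: [[0.995, -0.102, -0.001], [-0.102, -0.995, -0.0], [-0.001, 0.0, -1.0]]
wrist_force: [0.0, 0.2, 0.5]
grip_width: 89.2
grasp_force: 0.0
```

Request:
apply_moves(dp=[[0,0,5],[0,0,20],[0,0,30],[0,0,30],[0,0,35],[-1,-30,10],[-2,-35,0],[-2,-35,0],[-2,-35,0],[-2,-35,0],[-2,-35,0],[-2,-35,0]], turn=[[0,0,0],[0,0,0],[0,0,0],[0,0,0],[0,0,0],[0,0,0.025],[0,0,0.025],[0,0,0.025],[0,0,0.025],[0,0,0.025],[0,0,0.025],[0,0,0.025]], jaw=[91.8,91.8,91.8,91.8,91.8,91.8,91.8,91.8,91.8,91.8,91.8,91.8])

```text
clock: 9.5
eef_pos: [451.5, 53.7, 187.2]
tcp_rot: [[0.997, 0.074, 0.001], [0.074, -0.997, -0.0], [0.001, 0.0, -1.0]]
wrist_force: [1.3, -0.4, 0.4]
grip_width: 91.7
grasp_force: 0.0
```

Request:
apply_moves(dp=[[-1,-33,0],[-1,-33,0],[-1,-33,0],[-1,-33,0],[-1,-33,0],[-1,-33,0],[-2,-33,0],[-2,-31,-5],[0,0,-25],[0,0,-30],[0,0,-10],[0,0,0]], turn=[[0,0,0.018],[0,0,0.018],[0,0,0.018],[0,0,0.018],[0,0,0.018],[0,0,0.018],[0,0,0.018],[0,0,0.013],[0,0,0],[0,0,0],[0,0,0],[0,0,0]], jaw=[91.8,91.8,91.8,91.8,91.8,91.8,91.8,91.8,91.8,91.8,91.8,91.8])

```text
clock: 10.5
eef_pos: [439.7, -205.5, 114.5]
tcp_rot: [[0.978, 0.211, -0.005], [0.211, -0.978, 0.003], [-0.004, -0.004, -1.0]]
wrist_force: [-0.4, 0.1, 1.0]
grip_width: 91.7
grasp_force: 0.0
```

Request:
apply_moves(dp=[[0,0,0],[0,0,0],[0,0,0]], turn=[[0,0,0],[0,0,0],[0,0,0]], jaw=[91.8,91.8,91.8])

```text
clock: 10.75
eef_pos: [443.3, -206.8, 118.3]
tcp_rot: [[0.977, 0.211, 0.003], [0.211, -0.977, -0.001], [0.002, 0.002, -1.0]]
wrist_force: [-0.5, -0.8, -0.0]
grip_width: 91.7
grasp_force: 0.0
```

Run:
```python
from h import *
im=camera("side")[:,:,::-1];s=state();p=s["eef_pos"];y=s["tcp_rot"][:,1];print(p,s["tcp_rot"].round(3).tolist())
f=lambda P:((P-[200,225]+.5)*5-.5).round(0)
print("finger back tip",f(proj("side",p+65*y)))
a=.213;ax=np.array([-np.sin(a),np.cos(a),0]);c=np.array([440.5,-208.5,52])
print("flange",f(proj("side",c-31*ax)),"tip",f(proj("side",c-81*ax)),"fartip",f(proj("side",c+81*ax)))
a=cv2.resize(im[225:315,200:280],None,fx=5,fy=5,interpolation=cv2.INTER_CUBIC);b=cv2.resize(im[130:200,220:300],None,fx=5,fy=5,interpolation=cv2.INTER_CUBIC)
cv2.imwrite("pics/g2.png",np.hstack([a,np.pad(b,((0,100),(0,0),(0,0)))]))
```

```text
[ 443.16052823 -206.87849841  118.21119047] [[0.977, 0.211, 0.002], [0.211, -0.978, -0.001], [0.002, 0.002, -1.0]]
finger back tip [[208. 202.]]
flange [[199. 277.]] tip [[213. 358.]] fartip [[170. 119.]]
```

View pics/g2.png

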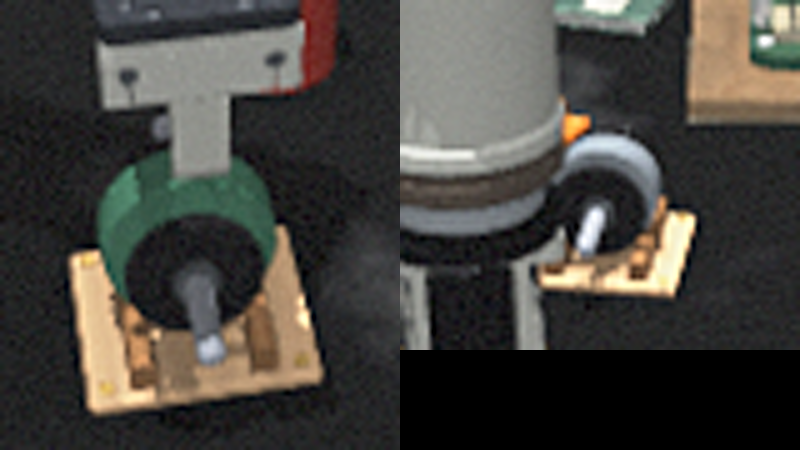

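Left panel: the finger's tip centre is at (202,172) against a predicted 208, the same 1.2 px side bias as before. The new wheel's flange centre is at u=197 and its near pin tip at (209,350), so the wheel is at x≈441.5, y≈-208.5, yaw≈0.22. Right panel: the worn wheel sits in the wooden cradle. Descending to pinch.

Request:
apply_moves(dp=[[-1.5,-1.5,0],[0,0,-15],[0,0,-20],[0,0,-12],[0,0,-6],[0,0,-3],[0,0,0],[0,0,0]], turn=[[0,0,0.008],[0,0,0],[0,0,0],[0,0,0],[0,0,0],[0,0,0],[0,0,0],[0,0,0]], jaw=[91.8,91.8,91.8,91.8,91.8,91.8,91.8,91.8])

```text
clock: 11.47
eef_pos: [441.0, -208.5, 61.3]
tcp_rot: [[0.976, 0.218, 0.001], [0.218, -0.976, -0.0], [0.001, 0.001, -1.0]]
wrist_force: [0.4, 0.1, -0.2]
grip_width: 91.4
grasp_force: 0.0
```

Request:
apply_moves(dp=[[0,0,0],[0,0,0],[0,0,0],[0,0,0],[0,0,0],[0,0,0],[0,0,0],[0,0,0],[0,0,0],[0,0,0],[0,0,0]], turn=[[0,0,0],[0,0,0],[0,0,0],[0,0,0],[0,0,0],[0,0,0],[0,0,0],[0,0,0],[0,0,0],[0,0,0],[0,0,0]], jaw=[80,70,60,50,40,36,36,36,36,36,36], force=30)

```text
clock: 12.38
eef_pos: [440.7, -208.4, 61.1]
tcp_rot: [[0.976, 0.218, 0.0], [0.218, -0.976, -0.0], [0.0, 0.0, -1.0]]
wrist_force: [-1.0, 0.6, 5.3]
grip_width: 41.4
grasp_force: 29.9
```

Request:
apply_moves(dp=[[0,0,5],[0,0,10],[0,0,20],[0,0,25],[0,0,25],[0,0,15],[0,0,0]], turn=[[0,0,0],[0,0,0],[0,0,0],[0,0,0],[0,0,0],[0,0,0],[0,0,0]], jaw=[36,36,36,36,36,36,36])

```text
clock: 12.97
eef_pos: [442.6, -209.1, 164.3]
tcp_rot: [[0.976, 0.218, 0.006], [0.218, -0.976, -0.003], [0.005, 0.004, -1.0]]
wrist_force: [0.9, -0.6, -2.3]
grip_width: 41.3
grasp_force: 29.9
```

Request:
apply_moves(dp=[[20,24,0],[20,24,0],[20,24,0],[20,24,0],[20,24,0],[20,24,0],[20,24,0],[20,24,0],[20,24,0],[20,24,0],[20,22.5,0],[0,0,0]], turn=[[0,0,-0.008],[0,0,-0.008],[0,0,-0.008],[0,0,-0.008],[0,0,-0.008],[0,0,-0.008],[0,0,-0.008],[0,0,-0.008],[0,0,-0.008],[0,0,-0.008],[0,0,0],[0,0,0]], jaw=[36,36,36,36,36,36,36,36,36,36,36,36])

```text
clock: 13.97
eef_pos: [662.4, 62.5, 159.2]
tcp_rot: [[0.989, 0.147, 0.001], [0.147, -0.989, 0.006], [0.002, -0.005, -1.0]]
wrist_force: [1.0, 2.3, -2.7]
grip_width: 41.1
grasp_force: 29.9
```

Request:
apply_moves(dp=[[0,0,-25],[0,0,-25],[0,0,-10],[0,0,0],[0,0,0],[0,0,0]], turn=[[0,0,0],[0,0,0],[0,0,0],[0,0,0],[0,0,0],[0,0,0]], jaw=[36,36,36,36,36,36])

```text
clock: 14.47
eef_pos: [661.2, 54.3, 101.7]
tcp_rot: [[0.99, 0.139, 0.001], [0.139, -0.99, 0.0], [0.001, -0.0, -1.0]]
wrist_force: [0.3, -0.0, -2.9]
grip_width: 41.2
grasp_force: 29.9
```

Run:
```python
from h import *
im=camera("side")[:,:,::-1];s=state();p=s["eef_pos"];print(p,s["tcp_rot"].round(3).tolist(),s["grip_width"])
f=lambda P:((P-[285,175]+.5)*8-.5).round(0)
print("near tip seen if x=tcp.x",f(proj("side",p+71*s["tcp_rot"][:,1]-[0,0,9])))
print("flange",f(proj("side",p+21*s["tcp_rot"][:,1]-[0,0,9])))
print("finger back",f(proj("side",p+45*s["tcp_rot"][:,1])))
cv2.imwrite("pics/fit.png",cv2.resize(im[175:250,285:380],None,fx=8,fy=8,interpolation=cv2.INTER_CUBIC))
```

```text
[661.61635295  54.27862167 102.28078539] [[0.99, 0.139, 0.003], [0.139, -0.99, 0.0], [0.003, -0.0, -1.0]] 41.67657360136711
near tip seen if x=tcp.x [[429. 270.]]
flange [[393. 188.]]
finger back [[412. 202.]]
```

View pics/fit.png

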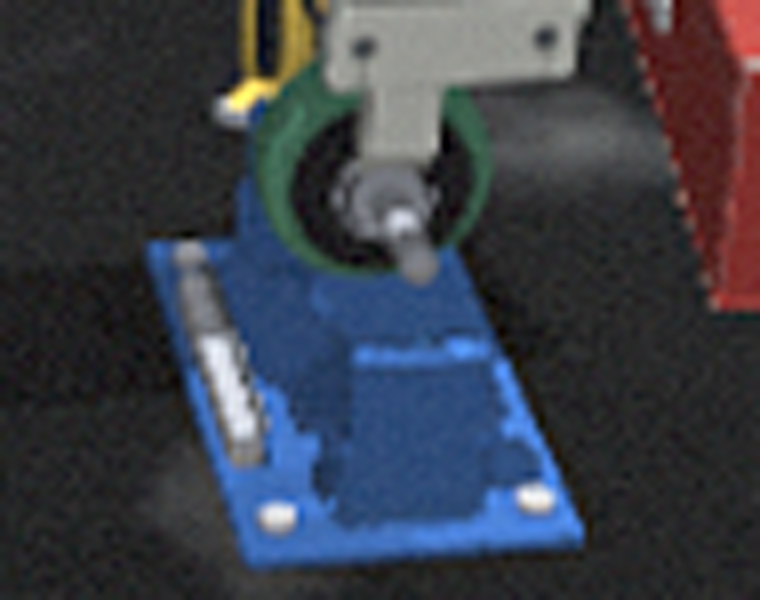

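Side crop: the near pin tip at (421,272) and the cheek's top-edge centre at u≈422 agree with the bias-corrected predictions, so the wheel is aligned with the recesses in x. Lowering between the cheeks.

Request:
apply_moves(dp=[[0,0,-8],[0,0,-8],[0,0,-8],[0,0,-6],[0,0,-4],[0,0,-2],[0,0,0],[0,0,0],[0,0,0]], turn=[[0,0,0],[0,0,0],[0,0,0],[0,0,0],[0,0,0],[0,0,0],[0,0,0],[0,0,0],[0,0,0]], jaw=[36,36,36,36,36,36,36,36,36])

```text
clock: 15.27
eef_pos: [660.8, 54.3, 65.1]
tcp_rot: [[0.99, 0.139, 0.001], [0.139, -0.99, 0.0], [0.001, 0.0, -1.0]]
wrist_force: [0.4, -0.3, -3.4]
grip_width: 41.2
grasp_force: 29.9
```

Request:
apply_moves(dp=[[0,0,-0.5],[0,0,0],[0,0,0],[0,0,0],[0,0,0],[0,0,0],[0,0,0],[0,0,0]], turn=[[0,0,0],[0,0,0],[0,0,0],[0,0,0],[0,0,0],[0,0,0],[0,0,0],[0,0,0]], jaw=[36,44,47,50,53,56,57,57])

```text
clock: 15.93
eef_pos: [660.8, 53.2, 64.4]
tcp_rot: [[0.99, 0.138, 0.001], [0.138, -0.99, -0.001], [0.0, 0.001, -1.0]]
wrist_force: [0.1, -1.9, -2.5]
grip_width: 56.7
grasp_force: 4.1
```

At 56.7 mm opening the pins span about 157 mm, more than the 148 mm between cheeks, so both are in their recesses. Opening fully.

Request:
apply_moves(dp=[[0,0,0],[0,0,0],[0,0,0],[0,0,0],[0,0,0],[0,0,0],[0,0,0],[0,0,0]], turn=[[0,0,0],[0,0,0],[0,0,0],[0,0,0],[0,0,0],[0,0,0],[0,0,0],[0,0,0]], jaw=[59,62,66,75,85,90,90,90])

```text
clock: 16.6
eef_pos: [660.5, 54.5, 64.3]
tcp_rot: [[0.99, 0.14, 0.0], [0.14, -0.99, 0.0], [0.0, -0.0, -1.0]]
wrist_force: [1.0, 0.3, -0.7]
grip_width: 89.2
grasp_force: 0.0
```

Request:
apply_moves(dp=[[0,0,5],[0,0,15],[0,0,30],[0,0,35],[0,0,35],[-25,-25,15],[-25,-25,0],[-25,-25,0],[-20,-25,0],[-20,-30,0],[-10,-30,0],[0,0,0]], turn=[[0,0,0],[0,0,0],[0,0,0],[0,0,0],[0,0,0],[0,0,0],[0,0,0],[0,0,0],[0,0,0],[0,0,0],[0,0,0],[0,0,0]], jaw=[91.8,91.8,91.8,91.8,91.8,91.8,91.8,91.8,91.8,91.8,91.8,91.8])

```text
clock: 17.6
eef_pos: [532.8, -114.0, 200.7]
tcp_rot: [[0.992, 0.13, -0.0], [0.13, -0.991, -0.005], [-0.001, 0.005, -1.0]]
wrist_force: [-0.2, -1.7, -0.1]
grip_width: 91.6
grasp_force: 0.0
```

Request:
apply_moves(dp=[[0,-35,0],[0,-35,0],[0,-35,0],[0,-35,0],[0,-35,0],[0,-30,0],[0,0,0],[0,0,0]], turn=[[0,0,0],[0,0,0],[0,0,0],[0,0,0],[0,0,0],[0,0,0],[0,0,0],[0,0,0]], jaw=[91.8,91.8,91.8,91.8,91.8,91.8,91.8,91.8])

```text
clock: 18.27
eef_pos: [535.0, -313.5, 200.2]
tcp_rot: [[0.991, 0.135, 0.001], [0.135, -0.991, -0.001], [0.001, 0.001, -1.0]]
wrist_force: [-0.3, 0.2, -0.6]
grip_width: 91.6
grasp_force: 0.0
```

Run:
```python
from h import *
im=camera("side")[:,:,::-1];t=camera("top")[:,:,::-1]
r=lambda i,x,y,w,h,s:cv2.resize(i[y:y+h,x:x+w],None,fx=s,fy=s,interpolation=cv2.INTER_CUBIC)
cv2.imwrite("pics/end.png",np.vstack([np.hstack([r(t,235,140,80,60,5),r(im,290,180,80,60,5)]),np.hstack([r(t,167,200,80,60,5),r(im,220,140,80,60,5)])]))
```

```text
(no output)
```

View pics/end.png

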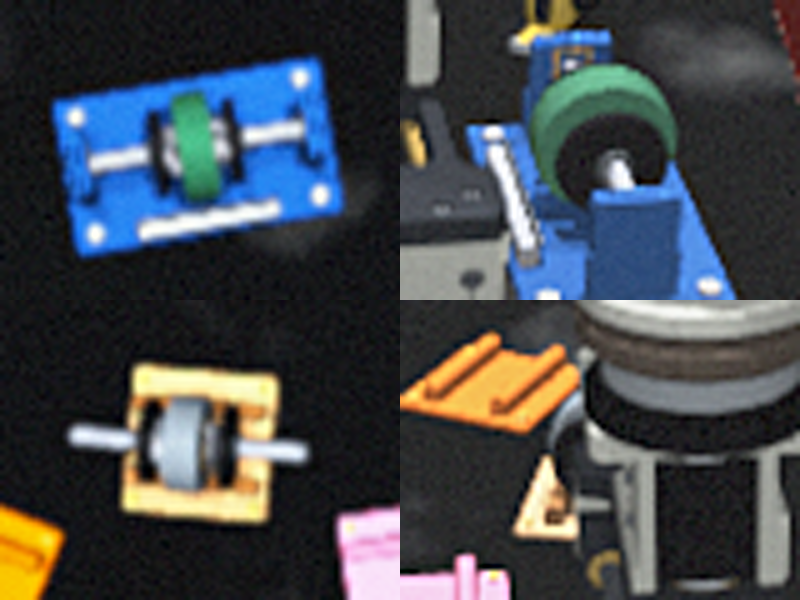

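The green wheel's pins end at the cheeks (88,161) and (306,129), the same pixels as the seated worn wheel at the start. The worn wheel lies centred in the wooden cradle at (195,442) in the crop. Handing in.

```bash
python3 -c "
from workcell import *
print(finish_job())"
```

```text
the job is handed in; nothing more can be done
None
```

I put the worn wheel in the empty wooden cradle, fitted the new green wheel in the stand with both pins looking fully home in the last pictures, and handed the job in at about 18 s; no verdict came back.

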